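Vent the coffee machine and unscrew its filler cap

TASK

The coffee machine has just been used and its boiler has to be topped up. First let the pressure off by turning the steam knob on top of the machine anticlockwise to its open stop (almost a quarter turn) and leave it open; then unscrew the round filler cap beside it, anticlockwise, with one grip and twist after another until it comes off the thread and lifts free, and set it down gently in the middle of the cork coaster, open side down. Do not disturb the other things on the worktop.

Things in the scene. Friction and masses are not known exactly. Their poses are not given: they have to be found in the camera images.
- coffee_machine: Compact black espresso machine with a flat steel top, 200 deep (x) by 250 wide (y) by 250 mm high, immovable. Origin: centre of its underside; -x is its front (a handle sticks out 80 mm at 140 mm height), z up. On the top, 250 mm above the origin, stand only the filler cap at (x 10, y 55 mm) and the steam knob at (x 10, y -65 mm).
- cap: Round black ribbed filler cap, steel disc on top, outside diameter 54 mm, 30 mm high, 95 to 170 g, hollow below. Origin: centre of its open underside; z points out of its closed top. Anticlockwise (from above) unscrews it: tight at first (about 0.5 N m: grip with 30 to 40 N), easy after half a turn. Best gripped with the fingertips 5 to 8 mm above the machine's top at first.
- filler_seat (a point): Where the screwed-on cap's origin lies: on the neck's axis, 2 mm above the machine's top. Neck: 34 mm tube, 43 mm over the thread, 32 mm high with its springy seal. Thread: level for the first 10 to 50 degrees, then rises 20 mm a turn, up to 6 mm of play; it holds the cap down firmly until it has turned 4.5 to 5.4 rad in all (it varies; several grips), then lets it lift off freely.
- steam_valve (a joint): Angle of the steam knob, rad: 0 shut, grows anticlockwise seen from above, stop at 1.4 = fully open. It stays where it is left (friction 0.06 N m). Starts at 0 to 0.15.
- valve_grip (a point): On the steam knob's axis, 22 mm above the machine's top, in the middle of its grip bar. Black knob: a disc 40 mm across, 11 mm high, with an upright bar 12 mm thick (point's x) and 42 mm long (point's y) whose top is 32 mm above the machine's top. The axes turn with the knob; shut, they are the machine's.
- coaster: Square cork coaster, 95 by 95 mm, 9 mm thick, stays put. Origin: centre of its underside on the worktop.
- honey_jar: Bystander: glass jar with a lid, 60 mm wide, 86 mm high, at the back. Origin: centre of its underside.
- spice_1: Bystander: small jar with a dark lid, 41 mm wide, 105 mm high. Origin: centre of its underside.
- egg_timer: Bystander: round kitchen timer, 66 mm wide, 59 mm high. Origin: centre of its underside.

How it is judged (in metres and radians):
On the way, in this order (a step that is already met when the one before it is completed fails the run):
1. the steam knob is turned open while the cap is still screwed on (value of joint steam_valve above 1.2 rad and z of cap in the frame of coffee_machine below 0.257 m), for 0.1 s.
2. the cap is off the thread and lifted clear of the neck (z of cap in the frame of coffee_machine above 0.286 m), for 0.1 s.
At the end, for the whole second after the job is handed in: The cap lies still and flat, open side down, on the coaster, its centre within 20 mm of the coaster's centre; the steam knob is still open (over 1.2 rad of 1.4) (horizontal distance between cap and coaster below 0.02 m and z of cap in the frame of coaster between 0.005 and 0.014 m and angle between cap's own z axis and vertical below 0.15 rad and linear speed of cap below 0.02 m/s and value of joint steam_valve above 1.2 rad); the robot touches nothing.
It fails at once if the cap is dropped: it falls onto the coaster or worktop faster than 0.7 m/s (height (world z) of cap below 0.04 m and linear speed of cap above 0.7 m/s).
It fails at once if a bystander is moved by more than 30 mm (distance of any of honey_jar, spice_1, egg_timer from where it was at the start of the episode above 0.03 m).
It also fails if it takes over 72 s, if anything falls off the work surface, if the arm or the gripper's body presses on something with over 40 N, if the wrist force passes 120 N, or if a joint passes its speed limit or range.

ROBOT

A 6-joint arm with a two-finger parallel gripper is mounted at the origin on a cart in front of the work surface, level with it; the furniture and walls round the work are solid. World frame = base frame: x ahead of the robot, y to its left, z up, the work surface at z = 0. Lengths are in mm, angles in rad, forces in N, time in s.
With the tool pointing down it reaches from about 275 to 1000 mm from the base axis. Payload 8.4 kg.
Tool frame: the origin (TCP) lies midway between the tips of the shut fingers; the grasp point (between the pads) lies 19 mm behind it; z points along the fingers, y is the line along which they close (so a half turn about z gives the same grasp; the last joint's range is limited). The gripper opens to 85 mm and grips with 20 to 120 N. Pads are 22 mm wide; open, the fingers measure 114 mm over their backs; the gripper's body (76 mm by 85 mm) begins 54 mm behind the grasp point. The pads swing forward as they close: fully open they stand 13 mm farther back than shut.
Start: joints at [-0.002, 0.353, 1.633, -0, 1.155, -0.002], TCP at [625.002, -0, 231.281] pointing down, gripper open.
Joint ranges: [-2.63, 2.63], [-0.92, 2.1], [0.06, 2.66], [-1.3, 4.44], [0, 2.69], [-3.02, 3.02]. Speed limits (rad/s): [2.22, 2.22, 2.79, 3.14, 3.14, 3.14].

INTERFACE

Orientations are given as a unit quaternion [w, x, y, z].
In Python, from plant import get_obs, snapshot, camera_info, hand_in gives the robot as it stands. The module is installed in compiled form; this text tells all that it offers.
- The arm moves only by the tool creep_tool, called after ">>>" as name(argument=value, ...) on one line, values as JSON. Schema: {"type":"object","properties":{"plan":{"type":"object","properties":{"offsets":{"type":"array","items":{"type":"array","items":{"type":"number"},"minItems":6,"maxItems":6},"minItems":1,"maxItems":8}},"additionalProperties":false,"required":["offsets"]},"jaw":{"type":"number"},"only":{"type":"string"},"quiet":{"type":"boolean"},"lines":{"type":"string"}},"required":["plan"],"additionalProperties":false}. plan is an object whose key "offsets" holds a list of rows, 1 to 8 of them, each of 6 numbers: dx, dy, dz in shares of 60 cm (1.0 is 60 cm), then a rotation vector rx, ry, rz in a scale on which 1.0 is 2 rad; each row is the pose to reach, as a shift and turn from the pose commanded when the call began, along the tool's axes at that moment; what a row does not reach only later rows make up. A row lasts 1/8 s, in which the tool goes at most 62.5 mm and 0.188 rad, less where a joint would pass 70% of its speed; a pose out of reach is approached as far as the arm can. jaw is the finger opening in mm, set as the call begins (left out keeps the last). The fingers move at their own pace and stop on an object; the grip force is fixed at half the most. Time passes only in rows, so rows that do not move let the fingers close. The tool returns the time, the measured TCP pose, the force, the opening and the grip force at its end. only (a regular expression) keeps the lines of the reply that match it, lines (a string "A,B") keeps lines A to B, and quiet returns only ok. Input that does not fit is refused with a message, and nothing moves.
- get_obs(): the state, without advancing time (a new reading comes with each control period).
- snapshot(name): name is "scene" or "side" or "wrist"; returns (picture, depth): 400x640x3 uint8, red, green, blue; 400x640 float32, mm along the optical axis (not along the pixel's ray), 0 where there is no reading.
- camera_info(name): a dict with "mtx" (3x3 intrinsics, pixels), "k1" (the pictures are not rectified: a ray, as slopes to the right and down, at radius r is drawn at 1 + k1 r^2 times it, then the intrinsics apply), "origin" and "orientation" of the camera in the world; the wrist camera has in their place "mount" (4x4, takes a point from camera to tool coordinates, whose origin is the TCP and whose axes are the flange's). Camera axes: x right, y down, z forward; pixel columns grow to the right and rows downward; lengths in mm; the calibration is good to about 2 mm. A picture is of the moment at which its call begins: read the wrist's pose just before it. camera_info takes no time and is no camera call.
- hand_in(): hands the job in; it is judged then, once.
The state is a dict: "time_s": time; "joints": joint angles; "dq": joint speeds; "joint_efforts": joint torques, N m; "position": TCP position; "eef_rot": TCP orientation; "ft_force": force on the tool from outside, world axes, zero at the start; "moment": the same for the moment, N m; "width": finger opening in mm; "grasp_force": force on a finger pad.
Only numpy, scipy, OpenCV 4.12 (cv2) and the standard library are available. Lean on these libraries where they do the work, as an engineer would, in place of code of your own. Each camera call takes 0.05 s, during which the arm holds its last target. There are 200 camera calls.

## Working session

There is one attempt and no reset: what is moved stays moved. The work goes in short steps, Python scripts to look and compute and a tool call to move; the robot and the scene stay as the last step left them, time stands still between calls to the robot, and variables do not carry over. Pictures are saved under pics/ and viewed, at most 10 in all, crops included, and the job is handed in when it is done.

```bash
mkdir -p pics
```

Create h.py:
```python
import numpy as np, cv2
from scipy.spatial.transform import Rotation as R
from plant import get_obs, snapshot, camera_info
def rot(q): return R.from_quat([q[1],q[2],q[3],q[0]]).as_matrix()
def campose(name,obs=None):
    c=camera_info(name)
    if 'mount' in c:
        M=np.array(c['mount']); T=np.eye(4); T[:3,:3]=rot(obs['eef_rot']); T[:3,3]=obs['position']
        T=T@M; return c,T[:3,:3],T[:3,3]
    o=np.array(c['orientation']); Rm=rot(o) if o.size==4 else o
    return c,Rm,np.array(c['origin'])
def rays(c,uv):
    uv=np.atleast_2d(np.array(uv,float)); K=np.array(c['mtx'])
    d=np.array([c['k1'],0,0,0,0],float)
    p=cv2.undistortPoints(uv.reshape(-1,1,2),K,d).reshape(-1,2)
    return np.c_[p,np.ones(len(p))]
def onplane(name,uv,z,obs=None):
    c,Rm,o=campose(name,obs); d=rays(c,uv)@Rm.T
    return o+d*((z-o[2])/d[:,2])[:,None]
def cloud(name,dep,obs=None):
    c,Rm,o=campose(name,obs); v,u=np.mgrid[0:400,0:640]
    P=rays(c,np.c_[u.ravel(),v.ravel()])*dep.reshape(-1,1)
    P=P@Rm.T+o; P[dep.ravel()==0]=np.nan
    return P.reshape(400,640,3)
def save(n,im): cv2.imwrite('pics/'+n,cv2.cvtColor(im,cv2.COLOR_RGB2BGR))
```

Run:
```python
from h import *
import pickle
o=get_obs(); print(o['time_s'],o['position'],o['eef_rot'],o['width'])
D={}
for n in ['scene','side','wrist']:
    c=camera_info(n); print(n,c)
    im,d=snapshot(n); D[n]=(im,d); save(n+'0.png',im)
pickle.dump((o,D),open('s0.pkl','wb'))
a=np.vstack([D['scene'][0],D['side'][0]]); 
save('both.png',cv2.resize(a,(480,600),interpolation=cv2.INTER_AREA))
```

```text
0.0 [ 6.24528359e+02 -1.42719272e-02  2.30541905e+02] [-4.88119552e-04  7.07105535e-01  7.07107683e-01 -4.99170816e-04] 85.64814591606968
scene {'mtx': array([[394.4592658 ,   0.        , 318.67372585],
       [  0.        , 394.4592658 , 196.59094869],
       [  0.        ,   0.        ,   1.        ]]), 'k1': 0.014473980050283415, 'origin': array([-277.6746709 , -590.59015621,  845.63561309]), 'orientation': array([-0.39941096,  0.76274334, -0.44867142,  0.23955675])}
side {'mtx': array([[452.73603098,   0.        , 319.19447024],
       [  0.        , 452.73603098, 201.52421478],
       [  0.        ,   0.        ,   1.        ]]), 'k1': -0.08331471103188104, 'origin': array([ 302.48779223, -932.78424716, 1052.07907868]), 'orientation': array([-0.37388726,  0.91296097, -0.15307228,  0.05726652])}
wrist {'mtx': array([[344.43518539,   0.        , 315.30613926],
       [  0.        , 344.43518539, 201.40447451],
       [  0.        ,   0.        ,   1.        ]]), 'k1': 0.025873126524792, 'mount': array([[-9.03777187e-05, -9.48796928e-01, -3.15886659e-01,
         8.27176732e+01],
       [ 9.99999929e-01,  2.99456301e-05, -3.76052710e-04,
         1.32445966e+00],
       [ 3.66257081e-04, -3.15886670e-01,  9.48796858e-01,
        -1.43182785e+02],
       [ 0.00000000e+00,  0.00000000e+00,  0.00000000e+00,
         1.00000000e+00]])}
```

View pics/scene0.png

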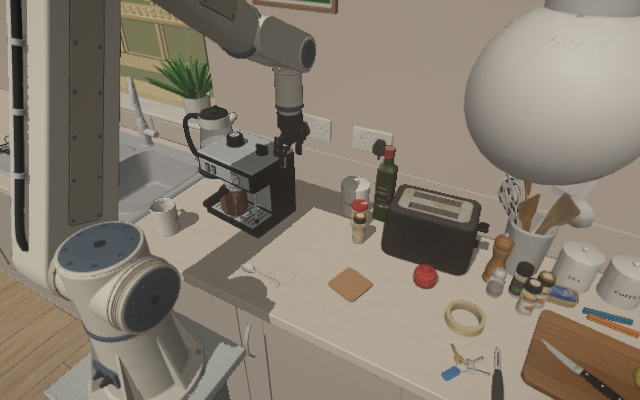

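View pics/side0.png

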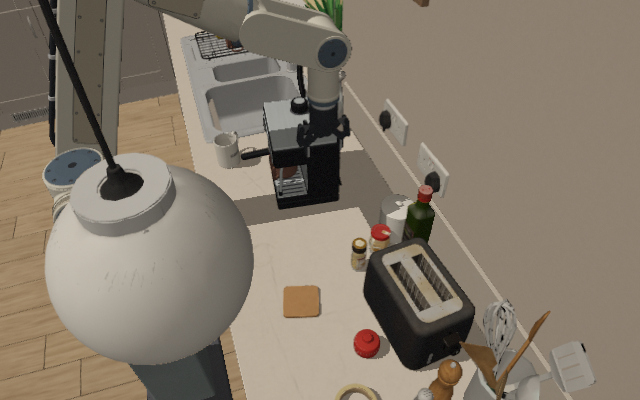

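Scene view: the machine top has the cap at about (236,138) and the knob at about (265,150). The coaster is at (350,284) in scene and (301,301) in side. The red timer is at (425,275), and the honey and spice jars are near (359,215).

Run:
```python
from h import *
import pickle
o,D=pickle.load(open('s0.pkl','rb'))
for n,roi in [('scene',(325,260,375,305)),('side',(275,280,330,325))]:
    im,d=D[n]; P=cloud(n,d,o)
    hsv=cv2.cvtColor(im,cv2.COLOR_RGB2HSV)
    m=((hsv[...,0]>5)&(hsv[...,0]<20)&(hsv[...,1]>95)).astype(np.uint8)
    x0,y0,x1,y1=roi; k=np.zeros_like(m); k[y0:y1,x0:x1]=m[y0:y1,x0:x1]
    cs,_=cv2.findContours(k,cv2.RETR_EXTERNAL,cv2.CHAIN_APPROX_NONE); c=max(cs,key=cv2.contourArea)
    W=onplane(n,c.reshape(-1,2),9,o)[:,:2].astype(np.float32)
    print(n,'coaster',cv2.minAreaRect(W),cv2.contourArea(c), 'cloud med',np.nanmedian(P[k>0],0))
    for nm,px in {'scene':{'cap':(236,136),'knob':(263,149),'top':(250,150),'jarred':(359,205),'spice':(358,220),'timer':(425,270)},'side':{'cap':(299,103),'top':(285,120),'timer':(366,340),'spice':(359,243),'jarred':(380,232)}}[n].items():
        print(nm,P[px[1],px[0]].round())
    q=P.reshape(-1,3)
    s=(q[:,2]>240)&(q[:,2]<258)&(q[:,0]>300)&(q[:,0]<900)&(q[:,1]>-100)&(q[:,1]<500)
    print('top n',s.sum(),cv2.minAreaRect(q[s][:,:2].astype(np.float32)),np.median(q[s],0))
    s=(q[:,2]>262)&(q[:,2]<300)&(q[:,0]>350)&(q[:,0]<900)&(q[:,1]>60)&(q[:,1]<500)
    print(n,'above',s.sum(),np.median(q[s],0))
```

```text
scene coaster ((453.4141540527344, -295.38671875), (95.49166870117188, 96.42906951904297), 72.78689575195312) 803.0 cloud med [ 451.17657436 -296.52236004    9.28230693]
cap [616. 203. 281.]
knob [596.  83. 274.]
top [609. 146. 248.]
jarred [ 717. -201.   85.]
spice [ 626. -237.   98.]
timer [ 558. -473.   59.]
top n 2711 ((688.0701904296875, 200.19027709960938), (598.1572265625, 398.1004333496094), 89.71408081054688) [596.1385965  163.10766134 250.09980851]
scene above 959 [877.59995552 267.46032997 279.421754  ]
side coaster ((455.52178955078125, -296.103759765625), (96.05052947998047, 93.70118713378906), 71.29692840576172) 1037.0 cloud med [ 455.81584718 -298.01621242    9.20419853]
cap [615. 200. 284.]
top [562. 175. 251.]
timer [ 563. -481.   60.]
spice [ 642. -238.  110.]
jarred [ 721. -203.   87.]
top n 2269 ((686.4962158203125, 184.6082763671875), (565.0513916015625, 390.9825439453125), 89.9596176147461) [570.67297723 140.77282363 250.85983319]
side above 822 [876.75321559 201.11952507 281.71377324]
```

View pics/wrist0.png

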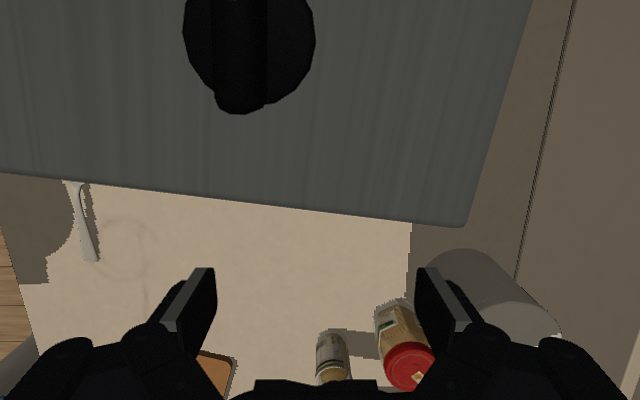

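The wrist view looks straight down beside the machine, with the knob bar at about (242,40) and the machine's right top edge from (0,172) to (465,226). I'll raise the arm for a good overhead view of the knob and cap.

The rows are not in the units I measure in: shifts go in shares of 60 cm and turns go in shares of 2 rad. I convert before sending: -180 mm / 600 = -0.3, -150 mm / 600 = -0.25.

>>> creep_tool(plan={"offsets":[[0,0,-0.1,0,0,0],[0,0,-0.1833,0,0,0],[0.0667,0,-0.25,0,0,0],[0.1333,0,-0.3,0,0,0],[0.1833,-0.0333,-0.3,0,0,0],[0.1833,-0.0333,-0.3,0,0,0]]}, jaw=85)

```text
time_s: 0.9
position: [604.0, 111.8, 411.5]
eef_rot: [-0.0, 0.706, 0.708, 0.0]
ft_force: [0.2, 0.2, -0.4]
width: 85.3
grasp_force: 0.0
```

Create look.py:
```python
from h import *
import sys
o=get_obs(); im,d=snapshot('wrist'); save(sys.argv[1],im)
import pickle; pickle.dump((o,im,d),open(sys.argv[1][:-4]+'.pkl','wb'))
P=cloud('wrist',d,o); z=P[...,2]
print(np.round(o['position'],1),np.round(o['eef_rot'],4))
# object blobs above machine top
m=((z>262)&(z<300)).astype(np.uint8); m=cv2.morphologyEx(m,cv2.MORPH_OPEN,np.ones((3,3)))
n,l,s,c=cv2.connectedComponentsWithStats(m)
for i in range(1,n):
    if s[i,4]>150:
        q=P[l==i]; print('blob px',c[i].round(),s[i,4],'ztop',np.percentile(q[:,2],[5,50,95]).round(1),'rect',cv2.minAreaRect(q[q[:,2]>np.percentile(q[:,2],50)-4][:,:2].astype(np.float32)))
m=((z>244)&(z<256)).astype(np.uint8)
n,l,s,c=cv2.connectedComponentsWithStats(m); i=1+np.argmax(s[1:,4]); q=P[l==i]
print('top',s[i],q.mean(0),cv2.minAreaRect(q[:,:2].astype(np.float32)))
```

```bash
python3 look.py w1.png
```

```text
[604.  111.8 411.5] [-2.000e-04  7.062e-01  7.080e-01  1.000e-04]
blob px [338.  55.] 4374 ztop [279.6 283.3 285. ] rect ((621.3831176757812, 215.71319580078125), (52.12053680419922, 51.247406005859375), 75.19705200195312)
blob px [618. 281.] 6982 ztop [264.2 279.5 296.1] rect ((876.1754150390625, 26.01940155029297), (13.776660919189453, 185.26239013671875), 1.3113130331039429)
blob px [316. 205.] 688 ztop [274.  281.8 283.4] rect ((606.1162719726562, 97.56777954101562), (40.42257308959961, 11.902607917785645), 86.98580169677734)
top [  200     0   257   262 49941] [604.09087516 160.40874483 250.55957125] ((603.382080078125, 156.1517333984375), (230.1580047607422, 194.7517547607422), 82.52298736572266)
```

View pics/w1.png

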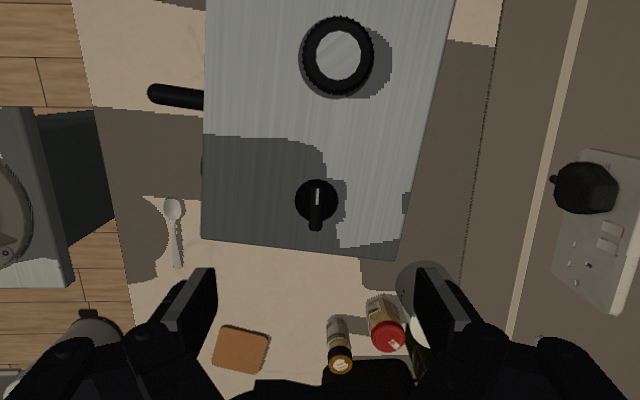

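The overhead wrist view shows the cap ring at about (338,55) and the knob at about (316,205), bar nearly vertical. The machine yaw comes out at about -7.4° and the knob at about 0.08 rad. Next I approach above the knob, align to its bar and take a closer look.

Scaled: 95 mm / 600 = 0.1583, 80 mm / 600 = 0.1333, 0.055 rad / 2 = 0.0275.

>>> creep_tool(plan={"offsets":[[-0.0233,0.0033,0.0667,0,0,0.0275],[-0.0233,0.0033,0.1333,0,0,0.0275],[-0.0233,0.0033,0.1583,0,0,0.0275],[-0.0233,0.0033,0.1583,0,0,0.0275],[-0.0233,0.0033,0.1583,0,0,0.0275]]}, jaw=50)

```text
time_s: 1.58
position: [608.0, 96.0, 317.9]
eef_rot: [0.001, 0.726, 0.687, 0.001]
ft_force: [0.6, -0.2, 0.4]
width: 49.9
grasp_force: 0.0
```

```bash
python3 look.py w2.png; python3 -c "
from plant import get_obs
print(get_obs()['joints'])"
```

```text
[608.   96.  317.9] [6.000e-04 7.263e-01 6.874e-01 9.000e-04]
blob px [327.  27.] 5721 ztop [278.6 283.3 285.1] rect ((620.2130126953125, 202.74977111816406), (25.77498435974121, 52.163307189941406), 86.82901000976562)
blob px [310. 232.] 1502 ztop [271.  281.8 283.3] rect ((606.0918579101562, 97.42180633544922), (41.42399597167969, 11.872435569763184), 86.98271179199219)
top [  129     0   358   299 79748] [600.98823585 145.78165497 250.59171088] ((601.16845703125, 135.37152099609375), (188.41888427734375, 193.59352111816406), 82.63599395751953)
[ 1.54307105e-01  2.68899135e-01  1.55623174e+00 -6.62843344e-05
  1.31395873e+00  2.09304705e-01]
```

Scaled: 52 mm / 600 = 0.0867, -1.5 mm / 600 = -0.0025.

>>> creep_tool(plan={"offsets":[[0.0017,-0.0025,0.05,0,0,0],[0.0017,-0.0025,0.0867,0,0,0],[0.0017,-0.0025,0.0867,0,0,0],[0.0017,-0.0025,0.0867,0,0,0]]}, jaw=50)

```text
time_s: 2.12
position: [606.4, 97.2, 265.9]
eef_rot: [0.001, 0.726, 0.687, 0.001]
ft_force: [0.2, 0.4, 0.2]
width: 50.1
grasp_force: 0.0
```

>>> creep_tool(plan={"offsets":[[0,0,0,0,0,0],[0,0,0,0,0,0],[0,0,0,0,0,0],[0,0,0,0,0,0]]}, jaw=0)

```text
time_s: 2.62
position: [605.0, 97.2, 265.4]
eef_rot: [-0.0, 0.726, 0.687, -0.0]
ft_force: [-5.3, 0.7, 7.2]
width: 10.7
grasp_force: 59.9
```

Scaled: -1.31 rad / 2 = -0.655.

>>> creep_tool(plan={"offsets":[[0,0,0,0,0,-0.09],[0,0,0,0,0,-0.18],[0,0,0,0,0,-0.27],[0,0,0,0,0,-0.36],[0,0,0,0,0,-0.45],[0,0,0,0,0,-0.54],[0,0,0,0,0,-0.63],[0,0,0,0,0,-0.655]]})

```text
time_s: 3.62
position: [603.1, 96.0, 265.3]
eef_rot: [-0.002, 0.156, 0.988, -0.001]
ft_force: [-13.3, -6.0, 13.6]
width: 10.8
grasp_force: 60.6
```

>>> creep_tool(plan={"offsets":[[0,0,0,0,0,0],[0,0,0,0,0,0]]})

```text
time_s: 3.88
position: [603.1, 96.0, 265.3]
eef_rot: [-0.002, 0.157, 0.988, -0.001]
ft_force: [-12.5, -4.7, 12.8]
width: 10.9
grasp_force: 60.6
```

```bash
python3 -c "
from plant import get_obs
o=get_obs();print(o['moment'],o['joints'])"
```

```text
[-0.80790855  2.24745492  0.07409509] [ 1.56011775e-01  3.03785983e-01  1.62513970e+00 -1.22225904e-03
  1.21762547e+00 -1.09855974e+00]
```

Scaled: -145 mm / 600 = -0.2417, -130 mm / 600 = -0.2167, 1.05 rad / 2 = 0.525.

>>> creep_tool(plan={"offsets":[[0,0,0,0,0,0],[0,0,0,0,0,0],[0,0,-0.05,0,0,0.075],[0,0,-0.1333,0,0,0.165],[0,0,-0.2167,0,0,0.255],[0,0,-0.2417,0,0,0.345],[0,0,-0.2417,0,0,0.435],[0,0,-0.2417,0,0,0.525]]}, jaw=50)

```text
time_s: 4.88
position: [605.9, 97.2, 409.6]
eef_rot: [0.0, 0.633, 0.774, 0.0]
ft_force: [-0.3, -0.6, -0.3]
width: 50.0
grasp_force: 0.0
```

>>> creep_tool(plan={"offsets":[[0,0,0,0,0,0.09],[0,0,0,0,0,0.13],[0,0,0,0,0,0.13]]}, jaw=85)

```text
time_s: 5.25
position: [605.8, 97.2, 409.3]
eef_rot: [0.0, 0.726, 0.688, 0.0]
ft_force: [-0.2, 0.3, -0.1]
width: 85.0
grasp_force: 0.0
```

```bash
python3 look.py w3.png
```

```text
[605.8  97.2 409.3] [1.000e-04 7.260e-01 6.877e-01 1.000e-04]
blob px [327.  34.] 4441 ztop [279.6 283.4 285.1] rect ((621.5269775390625, 212.84397888183594), (45.66212463378906, 51.49286651611328), 86.95184326171875)
blob px [623. 285.] 6580 ztop [263.8 277.6 295.1] rect ((876.4520874023438, -7.056365966796875), (13.092805862426758, 203.7617950439453), 0.8512434959411621)
blob px [314. 190.] 874 ztop [267.3 281.5 283.3] rect ((606.0616455078125, 96.77890014648438), (12.456276893615723, 41.49790573120117), 70.70630645751953)
top [  190     0   251   245 47520] [602.20319989 149.80305409 250.57529009] ((601.9798583984375, 145.6173858642578), (208.4604949951172, 195.00758361816406), 82.61056518554688)
```

View pics/w3.png

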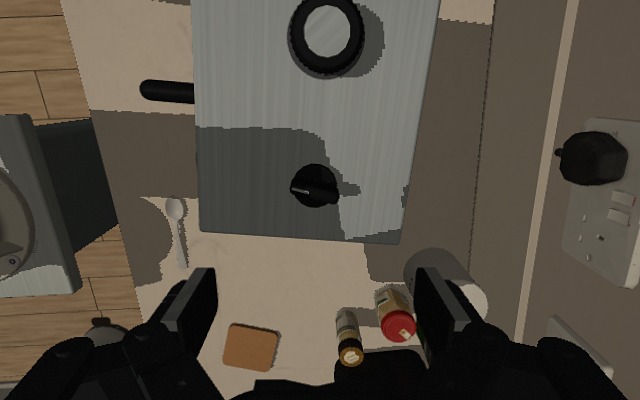

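The knob is now open: its bar is turned about 78° from the machine's axis, which is 1.36 rad. Now I move to the cap, with the wrist wound up clockwise.

Scaled: 119.5 mm / 600 = 0.1992, 100 mm / 600 = 0.1667, 1.2 rad / 2 = 0.6.

>>> creep_tool(plan={"offsets":[[0.0833,0.0067,0,0,0,0.075],[0.1667,0.0133,0,0,0,0.165],[0.1992,0.0157,0.0667,0,0,0.255],[0.1992,0.0157,0.1333,0,0,0.345],[0.1992,0.0157,0.1333,0,0,0.435],[0.1992,0.0157,0.1333,0,0,0.525],[0.1992,0.0157,0.1333,0,0,0.6],[0.1992,0.0157,0.1333,0,0,0.6]]}, jaw=85)

```text
time_s: 6.3
position: [621.6, 215.9, 329.2]
eef_rot: [-0.0, 0.987, 0.159, -0.0]
ft_force: [-0.1, 0.6, 0.3]
width: 85.0
grasp_force: 0.0
```

```bash
python3 look.py w4.png; python3 -c "
from plant import get_obs
o=get_obs();print(o['position'],o['joints'])"
```

```text
[621.6 215.9 329.2] [-0.      0.9874  0.1585 -0.    ]
blob px [317. 225.] 5982 ztop [272.1 283.2 284.9] rect ((621.896728515625, 215.85348510742188), (51.71525573730469, 51.53628921508789), 56.17012023925781)
blob px [487. 291.] 1397 ztop [265.1 279.1 283. ] rect ((612.7001342773438, 95.20201873779297), (12.540924072265625, 28.39633560180664), 74.47051239013672)
top [  183    46   422   345 67776] [625.46072249 174.62867433 250.5299726 ] ((604.8155517578125, 162.45272827148438), (244.42453002929688, 193.52027893066406), 82.47351837158203)
[621.58516138 215.92718787 329.25070756] [3.32053434e-01 3.34029058e-01 1.44357183e+00 1.40977257e-05
 1.36395719e+00 1.58259136e+00]
```

Scaled: 76 mm / 600 = 0.1267, 40 mm / 600 = 0.0667.

>>> creep_tool(plan={"offsets":[[0,0,0.0667,0,0,0],[0,0,0.1267,0,0,0],[0,0,0.1267,0,0,0],[0,0,0.1267,0,0,0]]}, jaw=85)

```text
time_s: 6.85
position: [622.3, 216.1, 254.7]
eef_rot: [-0.0, 0.987, 0.158, 0.001]
ft_force: [0.3, -0.7, 0.9]
width: 85.2
grasp_force: 0.0
```

>>> creep_tool(plan={"offsets":[[0,0,0,0,0,0],[0,0,0,0,0,0],[0,0,0,0,0,0],[0,0,0,0,0,0]]}, jaw=0)

```text
time_s: 7.35
position: [622.5, 215.8, 255.4]
eef_rot: [0.0, 0.988, 0.157, 0.002]
ft_force: [-0.3, -1.5, 7.0]
width: 53.0
grasp_force: 61.9
```

Scaled: -2.5 mm / 600 = -0.0042, -2 mm / 600 = -0.0033, -1.44 rad / 2 = -0.72.

>>> creep_tool(plan={"offsets":[[0,0,0,0,0,-0.09],[0,0,0,0,0,-0.18],[0,0,0,0,0,-0.27],[0,0,-0.0008,0,0,-0.36],[0,0,-0.0017,0,0,-0.45],[0,0,-0.0025,0,0,-0.54],[0,0,-0.0033,0,0,-0.63],[0,0,-0.0042,0,0,-0.72]]})

```text
time_s: 8.35
position: [622.1, 216.7, 258.5]
eef_rot: [0.0, 0.636, 0.771, 0.002]
ft_force: [-4.9, 1.4, 11.7]
width: 52.6
grasp_force: 62.5
```

```bash
python3 -c "
from plant import get_obs
o=get_obs();print(o['moment'],o['joints'])"
```

```text
[ 0.19525563  0.74704026 -0.25088232] [3.32344181e-01 3.80987473e-01 1.53012239e+00 1.20642059e-03
 1.22736990e+00 1.41045304e-01]
```

Scaled: -6 mm / 600 = -0.01, -5 mm / 600 = -0.0083, -1.44 rad / 2 = -0.72.

>>> creep_tool(plan={"offsets":[[0,0,-0.0025,0,0,-0.09],[0,0,-0.0042,0,0,-0.18],[0,0,-0.005,0,0,-0.27],[0,0,-0.0058,0,0,-0.36],[0,0,-0.0067,0,0,-0.45],[0,0,-0.0075,0,0,-0.54],[0,0,-0.0083,0,0,-0.63],[0,0,-0.01,0,0,-0.72]]})

```text
time_s: 9.35
position: [618.8, 215.9, 261.4]
eef_rot: [-0.003, -0.03, 1.0, -0.0]
ft_force: [-9.3, 0.6, -1.2]
width: 52.6
grasp_force: 62.9
```

```bash
python3 -c "
from plant import get_obs
o=get_obs();print(o['moment'],o['joints'],o['position'])"
```

```text
[-0.1145617   1.51456298 -0.04999973] [ 0.33265828  0.37818139  1.52794489  0.00156402  1.24112914 -1.29912285] [618.75420298 215.90172518 261.35632009]
```

Scaled: 1 rad / 2 = 0.5.

>>> creep_tool(plan={"offsets":[[0,0,0,0,0,0],[0,0,0,0,0,0],[0,0,0,0,0,0.05],[0,0,0,0,0,0.14],[0,0,0,0,0,0.23],[0,0,0,0,0,0.32],[0,0,0,0,0,0.41],[0,0,0,0,0,0.5]]}, jaw=85)

```text
time_s: 10.35
position: [622.0, 216.0, 262.3]
eef_rot: [0.0, 0.459, 0.888, 0.0]
ft_force: [0.0, 0.2, -0.3]
width: 84.9
grasp_force: 0.0
```

>>> creep_tool(plan={"offsets":[[0,0,0,0,0,0.09],[0,0,0,0,0,0.18],[0,0,0,0,0,0.27],[0,0,0,0,0,0.36],[0,0,0,0,0,0.45],[0,0,0,0,0,0.54],[0,0,0,0,0,0.63],[0,0,0,0,0,0.72]]})

```text
time_s: 11.35
position: [622.0, 215.9, 262.3]
eef_rot: [0.0, 0.931, 0.365, 0.001]
ft_force: [0.4, 0.3, 0.7]
width: 85.2
grasp_force: 0.0
```

>>> creep_tool(plan={"offsets":[[0,0,0,0,0,0.09],[0,0,0,0,0,0.18],[0,0,0,0,0,0.22],[0,0,0,0,0,0.22]]})

```text
time_s: 11.85
position: [621.9, 215.9, 262.2]
eef_rot: [-0.0, 0.988, 0.157, 0.0]
ft_force: [-0.4, 0.4, -0.6]
width: 85.3
grasp_force: 0.0
```

```bash
python3 look.py w5.png; python3 -c "
from plant import get_obs
o=get_obs();print(o['joints'],o['position'])"
```

```text
[621.9 215.9 262.2] [-1.000e-04  9.876e-01  1.568e-01  5.000e-04]
blob px [315. 288.] 13567 ztop [270.3 288.5 290.2] rect ((623.3020629882812, 217.13548278808594), (50.6036376953125, 51.62758255004883), 4.506704807281494)
blob px [198. 296.] 1776 ztop [278.7 290.3 298.8] rect ((611.5568237304688, 259.6117248535156), (23.13479232788086, 14.428018569946289), 54.207489013671875)
blob px [432. 296.] 1816 ztop [278.8 290.4 298.8] rect ((638.724609375, 176.06637573242188), (15.285234451293945, 23.11221694946289), 69.9192123413086)
top [  149    30   491   370 89929] [648.56344567 184.31178389 250.52997656] ((606.2706298828125, 162.253173828125), (244.40333557128906, 191.17074584960938), 82.73805236816406)
[ 3.31969253e-01  3.78713371e-01  1.52543579e+00 -4.08723612e-05
  1.23661890e+00  1.58627219e+00] [621.84608388 215.93954572 262.1241211 ]
```

Scaled: 1 mm / 600 = 0.0017.

>>> creep_tool(plan={"offsets":[[0,0,0.0017,0,0,0],[0,0,0.0017,0,0,0],[0,0,0.0017,0,0,0],[0,0,0.0017,0,0,0]]}, jaw=0)

```text
time_s: 12.4
position: [621.6, 215.9, 261.1]
eef_rot: [-0.0, 0.988, 0.157, 0.0]
ft_force: [-1.0, 1.2, 3.8]
width: 52.3
grasp_force: 62.2
```

>>> creep_tool(plan={"offsets":[[0,0,-0.0017,0,0,-0.09],[0,0,-0.0025,0,0,-0.18],[0,0,-0.0033,0,0,-0.27],[0,0,-0.0042,0,0,-0.36],[0,0,-0.005,0,0,-0.45],[0,0,-0.0058,0,0,-0.54],[0,0,-0.0067,0,0,-0.63],[0,0,-0.0075,0,0,-0.72]]})

```text
time_s: 13.4
position: [621.3, 215.8, 264.8]
eef_rot: [-0.0, 0.636, 0.771, -0.0]
ft_force: [-0.0, 0.7, -1.6]
width: 52.5
grasp_force: 62.8
```

>>> creep_tool(plan={"offsets":[[0,0,-0.0008,0,0,-0.09],[0,0,-0.0017,0,0,-0.18],[0,0,-0.0025,0,0,-0.27],[0,0,-0.0033,0,0,-0.36],[0,0,-0.0042,0,0,-0.45],[0,0,-0.005,0,0,-0.54],[0,0,-0.0058,0,0,-0.63],[0,0,-0.0075,0,0,-0.72]]})

```text
time_s: 14.4
position: [620.0, 216.0, 268.7]
eef_rot: [-0.002, -0.03, 1.0, 0.0]
ft_force: [-4.4, 2.1, -1.1]
width: 52.8
grasp_force: 63.2
```

```bash
python3 -c "
from plant import get_obs
o=get_obs();print(o['moment'],o['joints'],o['position'])"
```

```text
[ 0.06841963  0.82833454 -0.04515519] [ 3.32370270e-01  3.73427664e-01  1.51857175e+00  1.18814899e-03
  1.25315507e+00 -1.29889315e+00] [620.02905713 216.01481686 268.68756331]
```

Scaled: -10 mm / 600 = -0.0167, -7 mm / 600 = -0.0117, -0.36 rad / 2 = -0.18.

>>> creep_tool(plan={"offsets":[[0,0,-0.0017,0,0,-0.09],[0,0,-0.0033,0,0,-0.18],[0,0,-0.0067,0,0,-0.18],[0,0,-0.0117,0,0,-0.18],[0,0,-0.0167,0,0,-0.18]]})

```text
time_s: 15.02
position: [622.0, 216.0, 280.3]
eef_rot: [0.001, -0.205, 0.979, 0.0]
ft_force: [-0.2, 0.5, -1.3]
width: 52.5
grasp_force: 63.2
```

The cap is free: wrist force shows only its weight. I lift it clear and refine the coaster position from the wrist picture.

Scaled: -120 mm / 600 = -0.2, -110 mm / 600 = -0.1833.

>>> creep_tool(plan={"offsets":[[0,0,-0.025,0,0,0],[0,0,-0.075,0,0,0],[0,0,-0.1417,0,0,0],[0,0,-0.1833,0,0,0],[0,0,-0.2,0,0,0],[0,0,-0.2,0,0,0]]})

```text
time_s: 15.78
position: [621.7, 215.9, 400.4]
eef_rot: [0.001, -0.205, 0.979, 0.0]
ft_force: [0.2, 0.4, -1.3]
width: 52.6
grasp_force: 63.2
```

Run:
```python
from h import *
import pickle
for f in ['w1','w3']:
    o,im,d=pickle.load(open(f+'.pkl','rb'))
    hsv=cv2.cvtColor(im,cv2.COLOR_RGB2HSV)
    m=((hsv[...,0]>5)&(hsv[...,0]<20)&(hsv[...,1]>110)).astype(np.uint8); k=np.zeros_like(m); k[310:385,200:290]=m[310:385,200:290]
    cs,_=cv2.findContours(k,cv2.RETR_EXTERNAL,cv2.CHAIN_APPROX_NONE); c=max(cs,key=cv2.contourArea)
    print(cv2.minAreaRect(onplane('wrist',c.reshape(-1,2),9,o)[:,:2].astype(np.float32)),cv2.boundingRect(c))
o=get_obs(); print(o['position'],o['eef_rot'],o['joints'])
```

```text
((458.89410400390625, -293.5708312988281), (100.32231140136719, 95.12092590332031), 73.0152359008789) (212, 325, 56, 49)
((458.8213806152344, -294.0579833984375), (99.98570251464844, 94.92194366455078), 73.05738830566406) (222, 324, 56, 48)
[621.68484875 215.91188652 400.38307457] [ 5.75222127e-04 -2.05453242e-01  9.78666760e-01  8.02225978e-05] [ 3.31981084e-01  3.01678257e-01  1.34000121e+00  1.57398457e-05
  1.49875172e+00 -1.65267005e+00]
```

Scaled: -309.4 mm / 600 = -0.5157, 275 mm / 600 = 0.4583.

>>> creep_tool(plan={"offsets":[[0.025,-0.0283,0,0,0,0],[0.0833,-0.0933,0,0,0,0],[0.1467,-0.165,0,0,0,0],[0.21,-0.2367,0,0,0,0],[0.2733,-0.3067,0,0,0,0],[0.3367,-0.3783,0,0,0,0],[0.4,-0.45,0,0,0,0],[0.4583,-0.5157,0,0,0,0]]})

```text
time_s: 16.77
position: [492.1, -180.2, 398.7]
eef_rot: [-0.001, -0.205, 0.979, 0.0]
ft_force: [-0.0, 0.2, -0.7]
width: 52.5
grasp_force: 63.2
```

>>> creep_tool(plan={"offsets":[[0.05,-0.0567,0,0,0,0.075],[0.0917,-0.1033,0.0333,0,0,0.15],[0.125,-0.14,0.0833,0,0,0.225],[0.1367,-0.1533,0.1667,0,0,0.3],[0.1367,-0.1533,0.25,0,0,0.375],[0.1367,-0.1533,0.3,0,0,0.45],[0.1367,-0.1533,0.3333,0,0,0.5],[0.1367,-0.1533,0.3333,0,0,0.5]]})

```text
time_s: 17.77
position: [453.9, -294.6, 197.6]
eef_rot: [-0.002, 0.289, 0.957, 0.001]
ft_force: [0.3, -0.2, -0.3]
width: 52.6
grasp_force: 63.2
```

```bash
python3 look.py w6.png; python3 -c "
from plant import get_obs
o=get_obs();print(o['joints'],o['position'])"
```

```text
[ 453.9 -294.6  197.6] [-2.400e-03  2.886e-01  9.574e-01  6.000e-04]
blob px [316. 377.] 8501 ztop [267.4 275.3 282.1] rect ((444.2665710449219, -285.77764892578125), (61.21980285644531, 10.142051696777344), 56.585269927978516)
blob px [100. 376.] 3136 ztop [263.4 271.1 277.2] rect ((415.28057861328125, -332.8621826171875), (15.16631031036377, 7.93397331237793), 32.308265686035156)
blob px [531. 376.] 3117 ztop [263.3 271.  277.3] rect ((476.4927978515625, -240.8635711669922), (15.514283180236816, 7.448928356170654), 78.75448608398438)
top [ 116  305  119   93 3208] [ 425.87588005 -323.21334889  252.10717934] ((428.1116943359375, -322.2349853515625), (31.225887298583984, 27.248003005981445), 83.33570098876953)
[-5.78074027e-01  2.61233318e-01  1.84146549e+00 -2.51468385e-04
  1.04135094e+00 -1.56474220e+00] [ 454.89896975 -295.08263372  199.01272944]
```

View pics/w6.png

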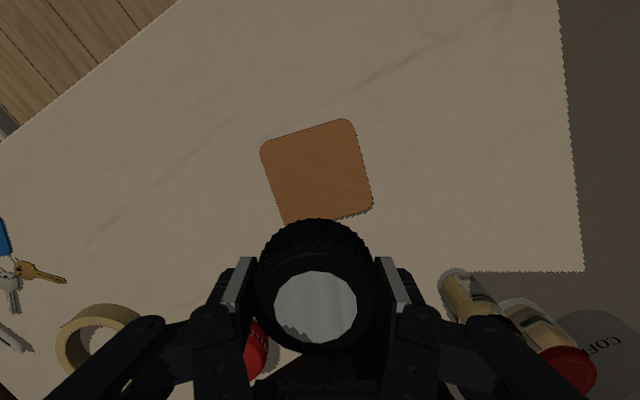

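The picture shows the cork coaster at about (317,172) and the cap held at (315,285), level between the fingers. I'll measure both.

Run:
```python
from h import *
import pickle
o,im,d=pickle.load(open('w6.pkl','rb')); o2=get_obs(); print(o2['position']); o=o2
hsv=cv2.cvtColor(im,cv2.COLOR_RGB2HSV)
m=((hsv[...,0]>5)&(hsv[...,0]<20)&(hsv[...,1]>110)).astype(np.uint8); k=np.zeros_like(m); k[110:225,250:385]=m[110:225,250:385]
cs,_=cv2.findContours(k,cv2.RETR_EXTERNAL,cv2.CHAIN_APPROX_NONE); c=max(cs,key=cv2.contourArea)
W=onplane('wrist',c.reshape(-1,2),9,o)[:,:2].astype(np.float32)
r=cv2.minAreaRect(W); print(r); print(onplane('wrist',[[260,146],[349,119],[374,207]],9,o))
P=cloud('wrist',d,o); print(np.nanmedian(P[150:200,290:350].reshape(-1,3),0))
b=P[275:335,285:350].reshape(-1,3); q=b[b[:,2]>np.nanmedian(b[:,2])-4]
A=np.c_[q[:,:2]-q[:,:2].mean(0),np.ones(len(q))]; s=np.linalg.lstsq(A,q[:,2],rcond=None)[0]; print('cap disc',q.mean(0),'slope',s)
z=P[...,2]; s=np.zeros((400,640),bool); s[220:352,258:372]=1
t=P[s&(abs(z-q[:,2].mean())<4)]; print(len(t),cv2.minEnclosingCircle(t[:,:2].astype(np.float32)))
```

```text
[ 454.89896975 -295.08263372  199.01272944]
((459.3143310546875, -294.0874328613281), (94.76737976074219, 95.7116928100586), 73.38391876220703)
[[ 403.95117708 -323.21686203    9.        ]
 [ 429.72972523 -238.07178244    9.        ]
 [ 518.66130483 -262.90562157    9.        ]]
[ 458.93427156 -290.48125969   10.97390843]
cap disc [ 456.06728086 -292.77705033  227.37559664] slope [-3.23902827e-03 -1.47572311e-03  2.27375597e+02]
10321 ((456.5366516113281, -293.36883544921875), 25.941852569580078)
```

Scaled: 183 mm / 600 = 0.305, -2.5 mm / 600 = -0.0042.

>>> creep_tool(plan={"offsets":[[-0.0042,0.0013,0.05,0,0,0],[-0.0042,0.0013,0.1333,0,0,0],[-0.0042,0.0013,0.2083,0,0,0],[-0.0042,0.0013,0.2583,0,0,0],[-0.0042,0.0013,0.2867,0,0,0],[-0.0042,0.0013,0.3,0,0,0],[-0.0042,0.0013,0.305,0,0,0],[-0.0042,0.0013,0.305,0,0,0]]})

```text
time_s: 18.82
position: [459.3, -296.3, 17.6]
eef_rot: [0.001, 0.289, 0.957, -0.0]
ft_force: [-0.7, -0.1, -2.2]
width: 52.8
grasp_force: 63.3
```

>>> creep_tool(plan={"offsets":[[0,0,0.0017,0,0,0],[0,0,0.0033,0,0,0],[0,0,0.0033,0,0,0]]})

```text
time_s: 19.2
position: [458.8, -296.0, 14.9]
eef_rot: [0.0, 0.289, 0.957, -0.0]
ft_force: [0.1, -0.4, -0.4]
width: 52.5
grasp_force: 63.3
```

Scaled: 1.5 mm / 600 = 0.0025, 1 mm / 600 = 0.0017.

>>> creep_tool(plan={"offsets":[[0,0,0.0017,0,0,0],[0,0,0.0025,0,0,0],[0,0,0.0025,0,0,0]]})

```text
time_s: 19.58
position: [458.7, -296.0, 13.2]
eef_rot: [-0.0, 0.289, 0.957, 0.0]
ft_force: [0.3, 0.7, -1.2]
width: 52.8
grasp_force: 63.3
```

>>> creep_tool(plan={"offsets":[[0,0,0.0012,0,0,0],[0,0,0.0025,0,0,0],[0,0,0.0025,0,0,0]]})

```text
time_s: 19.95
position: [458.8, -296.0, 12.3]
eef_rot: [0.0, 0.289, 0.957, -0.0]
ft_force: [-1.6, 1.3, 6.0]
width: 52.9
grasp_force: 64.2
```

Contact at 6 N. I release, rise and check.

>>> creep_tool(plan={"offsets":[[0,0,0,0,0,0],[0,0,0,0,0,0],[0,0,0,0,0,0],[0,0,0,0,0,0]]}, jaw=85)

```text
time_s: 20.45
position: [458.8, -296.0, 11.7]
eef_rot: [-0.0, 0.289, 0.957, 0.0]
ft_force: [0.1, -0.0, 0.3]
width: 85.3
grasp_force: 0.0
```

>>> creep_tool(plan={"offsets":[[0,0,-0.0333,0,0,0],[0,0,-0.1,0,0,0],[0,0,-0.1833,0,0,0],[0,0,-0.2667,0,0,0],[0,0,-0.3333,0,0,0],[0,0,-0.4,0,0,0],[0,0,-0.4167,0,0,0],[0,0,-0.4167,0,0,0]]})

```text
time_s: 21.45
position: [458.8, -295.9, 261.8]
eef_rot: [0.0, 0.289, 0.957, -0.0]
ft_force: [-0.7, -0.4, -0.7]
width: 84.8
grasp_force: 0.0
```

```bash
python3 look.py w7.png
```

Run:
```python
from h import *
import pickle
o,im,d=pickle.load(open('w7.pkl','rb'))
P=cloud('wrist',d,o); z=P[...,2]
m=((z>33)&(z<48)).astype(np.uint8); m=cv2.morphologyEx(m,cv2.MORPH_OPEN,np.ones((3,3)))
n,l,s,c=cv2.connectedComponentsWithStats(m)
for i in range(1,n):
    if s[i,4]>300: q=P[l==i]; print(c[i],s[i,4],np.median(q,0),cv2.minEnclosingCircle(q[:,:2].astype(np.float32)))
hsv=cv2.cvtColor(im,cv2.COLOR_RGB2HSV)
m=((hsv[...,0]>5)&(hsv[...,0]<20)&(hsv[...,1]>110)).astype(np.uint8)
cs,_=cv2.findContours(m,cv2.RETR_EXTERNAL,cv2.CHAIN_APPROX_NONE)
for k in cs:
    if cv2.contourArea(k)>800: print(cv2.boundingRect(k),cv2.minAreaRect(onplane('wrist',k.reshape(-1,2),9,o)[:,:2].astype(np.float32)))
im,_=snapshot('scene'); save('scene1.png',im)
```

```text
[ 458.8 -295.9  261.8] [ 3.000e-04  2.887e-01  9.574e-01 -1.000e-04]
blob px [198. 296.] 1839 ztop [278.2 290.2 298.7] rect ((433.9328918457031, -330.02886962890625), (22.723913192749023, 14.648815155029297), 4.183848857879639)
blob px [432. 296.] 1872 ztop [278.3 290.3 298.8] rect ((482.882568359375, -256.7368469238281), (14.595349311828613, 23.095861434936523), 20.13451385498047)
[315.43229745 165.24306326] 1802 [ 459.40620468 -293.91626568   39.84095198] ((460.9195861816406, -294.9912414550781), 26.92923355102539)
[306.41821112 325.76551168] 1241 [ 624.21541037 -415.45637067   40.73301871] ((646.4072265625, -433.9163818359375), 124.44707489013672)
[560.04854369 294.7184466 ] 412 [ 752.95556608 -137.1347801    40.66550577] ((764.2581176757812, -133.50112915039062), 31.87284278869629)
[246.99009083 310.52683732] 1211 [ 560.227281   -459.70054102   45.35866323] ((570.0175170898438, -471.754150390625), 32.553192138671875)
(0, 304, 47, 74) ((454.1203308105469, -771.5748291015625), (59.14491653442383, 122.8322525024414), 41.40933609008789)
(455, 275, 77, 49) ((731.8761596679688, -197.866943359375), (90.74529266357422, 64.906005859375), 6.840012550354004)
(267, 108, 96, 96) ((457.71258544921875, -293.0449523925781), (94.28875732421875, 95.15686798095703), 73.31854248046875)Traceback (most recent call last):
  File "look.py", line 14, in <module>
    n,l,s,c=cv2.connectedComponentsWithStats(m); i=1+np.argmax(s[1:,4]); q=P[l==i]
                                                     ~~~~~~~~~^^^^^^^^^
    return _wrapfunc(a, 'argmax', axis=axis, out=out, **kwds)
    return bound(*args, **kwds)
ValueError: attempt to get argmax of an empty sequence
```

View pics/w7.png

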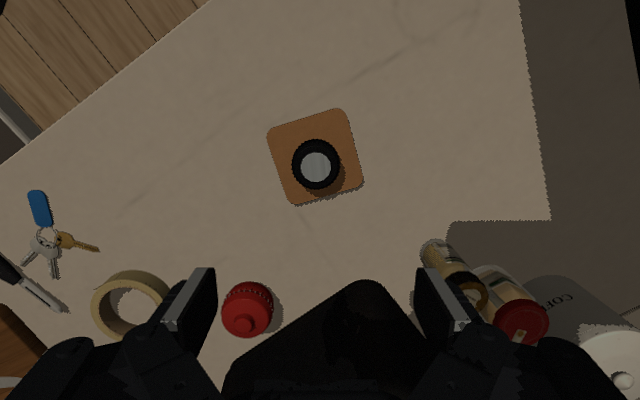

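View pics/scene1.png

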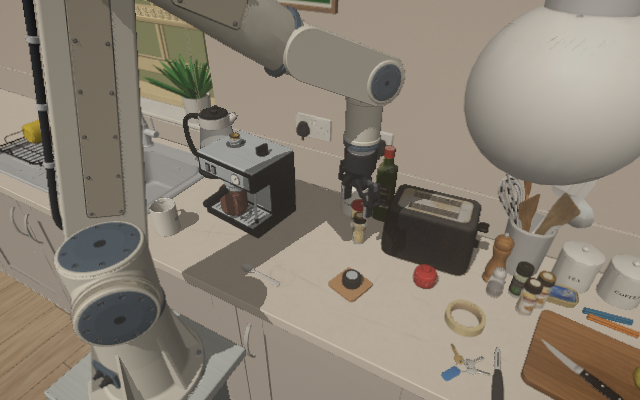

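The wrist view shows the cap flat at (316,165) on the coaster, within about 3 mm of its centre at (315,156). The scene view shows the open knob at (263,150), the bare neck, and the jars and timer in place. The gripper is clear of everything.

```bash
python3 -c "
from plant import hand_in
print(hand_in())"
```

```text
the job is handed in; nothing more can be done
None
```

I opened the steam knob to about 1.36 rad, unscrewed the cap in two grips and set it flat about 3 mm off the coaster's centre with the bystanders untouched; the job is handed in at about 21.5 s, and no verdict came back.

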